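Shingle the spot plates in the drain tray

TASK

In the steel drain tray, carry on the overlapping row of spot plates: lay the six-well plate with its left end on the right-hand end of the eight-well plate already there, then the four-well plate likewise on the six-well plate. Each lies in line with the one before, overlaps it by about a third of its own length and slopes down to the tray floor. Set them down gently without dropping them, and leave the eight-well plate where it is.

Things in the scene. Friction and masses are not known exactly. Their poses are not given: they have to be found in the camera images.
- tray: Open rectangular stainless steel drain tray, fixed to the bench: 158 mm (its x) by 338 mm (its y) outside, 20 mm high, walls and floor 4 mm thick. Origin at the centre of its underside, so its inner floor is 4 mm above the origin. Its y axis is its long direction, roughly the robot's left (turned up to about 12 degrees). The row runs from its +y half, where the eight-well plate lies, towards its -y end, which is empty.
- plate_eight: White porcelain spot plate with 2 by 4 shallow wells, 52 mm wide (its x), 110 mm long (its y), 8 mm thick, about 110 g, loose, lying flat on the tray floor in the +y half of the tray, its y axis within 6 degrees of the tray's. Origin at the centre of its underside, z up. Its free end, on which the six-well plate is to rest, is its -y end, 55 mm from the origin.
- plate_six: White porcelain spot plate with 2 by 3 wells, 52 mm wide (its x), 92 mm long (its y), 8 mm thick, about 92 g. Lies on the bench right of the tray, its y axis within 30 degrees of the robot's left. Origin: centre of its underside, z up. A bigger plate of 3 by 4 wells (80 by 108 mm) lies near and is not wanted; the three change places between starts.
- plate_four: White porcelain spot plate with 2 by 2 wells, 52 mm wide (its x), 70 mm long (its y), 8 mm thick, about 70 g. Lies on the bench right of the tray, its y axis within 30 degrees of the robot's left. Origin: centre of its underside, z up. Things within 120 mm of these plates are lower than 30 mm.

How it is judged:
By the outcome, as a careful person would: the job done as asked, in the order asked, and still so for the second after the job is handed in, with the robot touching nothing.
It also fails if it takes over 56 s, if anything falls off the work surface, if the arm or the gripper's body presses on something with over 40 N, if the wrist force passes 120 N, or if a joint passes its speed limit or range.

ROBOT

A 6-joint arm with a two-finger parallel gripper is mounted at the origin on the work surface. World frame = base frame: x ahead of the robot, y to its left, z up, the work surface at z = 0. Lengths are in m, angles in rad, forces in N, time in s.
With the tool pointing down it reaches from about 0.3 to 0.825 m from the base axis. Payload 5.4 kg.
Tool frame: the origin (TCP) lies at the very end of the fingers, on their centre line; the grasp point (between the pads) lies 19 mm behind it; z points along the fingers, x is the direction in which the jaws open and shut, and the axes are right-handed (so a half turn about z gives the same grasp; the last joint's range is limited). The gripper opens to 92 mm and grips with 3 to 60 N. Pads are 20 mm wide; open, the fingers measure 128 mm over their backs; the gripper's body (75 mm by 189 mm) begins 69 mm behind the grasp point.
Start: joints at [-0.21, 0.158, 1.597, -0, 1.386, -0.21], TCP at [0.575, -0, 0.215] pointing down, gripper open.
Joint ranges: [-2.91, 2.91], [-0.94, 2.29], [0.18, 2.7], [-1.29, 4.43], [0.17, 2.64], [-3, 3]. Speed limits (rad/s): [2.57, 2.57, 3.14, 3.14, 3.14, 3.14].

INTERFACE

Orientations are given as a rotation vector (axis times angle).
In Python, from workcell import bot gives the robot as it stands. Calls block until the motion is done:
- bot.goto(position, orientation): joint-space move of the TCP to a pose.
- bot.line_to(position, rot=None, max_speed=0.15): straight line of the TCP; rot=None keeps the orientation; max_speed is the mean speed in m/s.
- bot.set_joints(angles): joint-space move.
- bot.set_gripper(opening, newtons=None): opening from 0.0 (shut) to 1.0 (fully open); newtons is the grip in N (None keeps the last); returns when the fingers have stopped.
- bot.hold(seconds).
- bot.inverse_kinematics(position, orientation): joint angles nearest the present ones, or None.
- bot.read_camera(name): name is "scene" or "side" or "wrist"; returns a dict with "pixels" (400x640x3 uint8, blue, green, red), "fx", "fy", "cx", "cy" (pixels), "k1" (the pictures are not rectified: a ray, as slopes to the right and down, at radius r is drawn at 1 + k1 r^2 times it, then the intrinsics apply), "R" (3x3) and "t" (3): a world point X has camera coordinates R X + t. Camera axes: x right, y down, z forward; pixel columns grow to the right and rows downward; lengths in m; the calibration is good to about 2 mm. A picture is of the moment at which its call begins. There is no depth.
A pose or a line that the arm cannot do raises bot.MotionError and nothing moves.
- bot.job_done(): hands the job in, once; it reports no verdict.
Readings, each from a call of its own:
- bot.current_clock(): time.
- bot.current_joints(): joint angles.
- bot.current_joint_vel(): joint speeds.
- bot.current_effort(): joint torques, N m.
- bot.current_ee_pos(): TCP position.
- bot.current_tool_rot(): TCP orientation.
- bot.current_contact_force(): force on the tool from outside, world axes, zero at the start.
- bot.current_ft_torque(): the same for the moment, N m.
- bot.current_opening(): opening from 0.0 (shut) to 1.0 (fully open).
Only numpy, scipy, OpenCV 4.12 (cv2) and the standard library are available. Lean on these libraries where they do the work, as an engineer would, in place of code of your own. Each camera call takes 0.05 s, during which the arm holds its last target. There are 200 camera calls.

## Working session

There is one attempt and no reset: what is moved stays moved. The work goes in short steps, each a Python script; the robot and the scene stay as the last script left them, time stands still between calls to the robot, and variables do not carry over. Pictures are saved under pics/ and viewed, about 8 in all and at most 12, crops included, and the job is handed in when it is done.

```bash
mkdir -p pics
python3 - <<'E'
from workcell import bot
import cv2,numpy as np,pickle
d={n:bot.read_camera(n) for n in("scene","side","wrist")}
pickle.dump(d,open('d0.pkl','wb'))
for n in d:
    cv2.imwrite(f'pics/{n}0.png',d[n]['pixels']); print(n,d[n]['fx'],d[n]['k1'],(-d[n]['R'].T@d[n]['t']).round(3),d[n]['R'][2].round(2))
E
```

```text
scene 508.9735567086519 -0.10844272236349398 [ 1.33  -0.174  0.943] [-0.66  0.12 -0.74]
side 420.7139023532535 -0.09018874848272829 [ 0.153 -0.598  0.586] [ 0.43  0.65 -0.62]
wrist 290.63361586699915 -0.052530766150011315 [0.574 0.07  0.385] [-0.   -0.25 -0.97]
```

View pics/scene0.png

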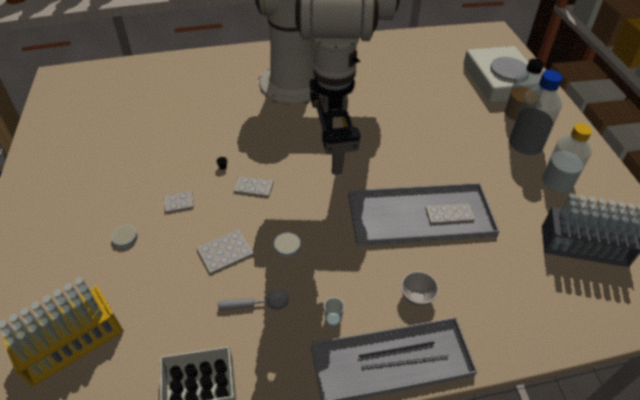

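View pics/side0.png

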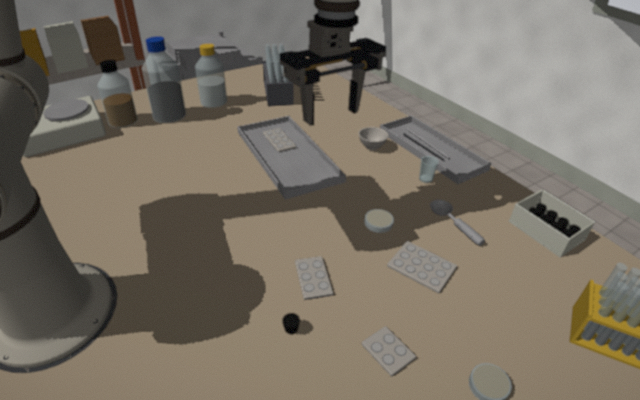

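The scene view shows the eight-well plate in the near tray at about (450,214), six-well at (254,186), four-well at (178,202) and the unwanted 3x4 plate at (225,250). The side view agrees: six-well (313,277), four-well (389,350), 3x4 (423,266).

```bash
cat > h.py <<'E'
import cv2,numpy as np
from scipy.spatial.transform import Rotation as Ro
def K(c): return np.array([[c['fx'],0,c['cx']],[0,c['fy'],c['cy']],[0,0,1.]])
def toplane(c,uv,z):
    uv=np.asarray(uv,float).reshape(-1,1,2)
    n=cv2.undistortPoints(uv,K(c),np.array([c['k1'],0,0,0.])).reshape(-1,2)
    d=np.c_[n,np.ones(len(n))]@c['R']; o=-c['R'].T@np.asarray(c['t']).ravel()
    return (o+d*((z-o[2])/d[:,2])[:,None])[:,:2]
def project(c,X):
    return cv2.projectPoints(np.atleast_2d(X).astype(float),cv2.Rodrigues(c['R'])[0],np.asarray(c['t'],float).ravel(),K(c),np.array([c['k1'],0,0,0.]))[0].reshape(-1,2)
E
python3 - <<'E'
from h import *
import pickle
d=pickle.load(open('d0.pkl','rb'))
for n,pts in(('scene',[(450,214),(254,186),(178,202),(225,250),(352,192),(488,188),(496,238),(360,243)]),('side',[(278,137),(313,277),(389,350),(423,266)])):
    print(n,toplane(d[n],pts,.008).round(3).tolist())
from workcell import bot
print(bot.current_tool_rot(),d['wrist']['R'].round(2).tolist())
E
```

```text
scene [[0.612, 0.29], [0.435, -0.167], [0.455, -0.358], [0.622, -0.252], [0.499, 0.072], [0.547, 0.418], [0.702, 0.372], [0.657, 0.054]]
side [[0.612, 0.3], [0.429, -0.173], [0.45, -0.361], [0.618, -0.258]]
[-3.14125217e+00 -1.41303189e-06  2.24852068e-03] [[1.0, 0.0, -0.0], [0.0, -0.97, 0.25], [-0.0, -0.25, -0.97]]
```

View pics/wrist0.png

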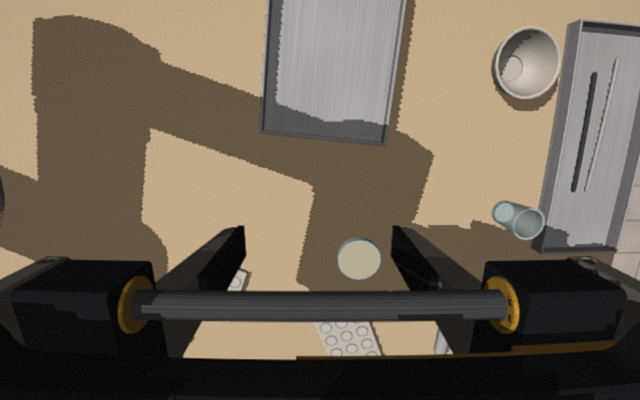

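Wrist view: near end of the tray at the top (265–405, 0–140); the area above row 220 is unobstructed, so I'll put the camera straight over each plate.

Run:
```python
from h import *
from workcell import bot
import pickle
rot=[np.pi,0,0]; out={}; ims=[]
for n,x,y in(('eight',.61,.225),('six',.432,-.24),('four',.452,-.43)):
    bot.goto([x,y,.16],rot); bot.hold(.15)
    c=bot.read_camera('wrist'); out[n]=c
    im=c['pixels'][:240]; hsv=cv2.cvtColor(im,cv2.COLOR_BGR2HSV)
    u,v=map(int,project(c,[x,y+.07,.008])[0]); print(n,bot.current_clock(),(u,v),hsv[v-25:v+25:10,u-60:u+61:15,1:].tolist()[2])
    ims.append(cv2.resize(im,None,fx=1,fy=.83))
pickle.dump(out,open('d1.pkl','wb'))
cv2.imwrite('pics/m1.png',np.vstack([o['pixels'][:200] for o in out.values()]))
```

```text
eight 1.2833 (317, 124) [[14, 142], [7, 145], [5, 142], [14, 178], [30, 177], [13, 172], [7, 149], [10, 148], [10, 151]]
six 3.2917 (317, 126) [[76, 178], [77, 181], [79, 180], [19, 189], [30, 185], [18, 141], [82, 96], [81, 186], [77, 181]]
four 4.275 (317, 127) [[82, 164], [79, 162], [81, 164], [29, 143], [33, 163], [34, 166], [80, 153], [83, 157], [82, 161]]
```

View pics/m1.png

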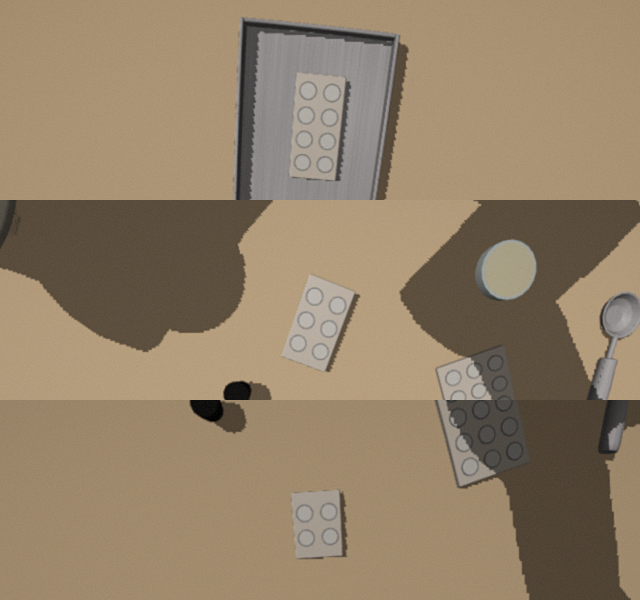

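The montage shows the eight-well plate at (317,127) slightly darker-edged in the tray, six-well at (318,123 in its strip), four-well at (317,125 in its strip), a black knob ~90 mm from the six.

```bash
cat >> h.py <<'E'
def rect(c,uv,z,eight=False,save=None):
    """plate (centre, length-axis pointing +y-ish, w,l) at plane z, blob at pixel uv"""
    im=cv2.medianBlur(c['pixels'],3); hsv=cv2.cvtColor(im,cv2.COLOR_BGR2HSV).astype(int)
    m=(hsv[...,2]>160) if eight else (hsv[...,1]<56)&(hsv[...,2]>90)
    m=m.astype(np.uint8)*255; m[225:]=0
    m=cv2.morphologyEx(m,cv2.MORPH_OPEN,np.ones((3,3)))
    m=cv2.morphologyEx(m,cv2.MORPH_CLOSE,np.ones((3,3)))
    cs,_=cv2.findContours(m,cv2.RETR_EXTERNAL,cv2.CHAIN_APPROX_NONE)
    k=[q for q in cs if cv2.contourArea(q)>300 and cv2.pointPolygonTest(q,(float(uv[0]),float(uv[1])),False)>=0]
    k=max(k,key=cv2.contourArea)
    if save: v=c['pixels'].copy(); cv2.drawContours(v,[k],-1,(0,0,255),1); cv2.imwrite(save,v[:240])
    p=toplane(c,k[:,0],z)
    b=cv2.boxPoints(cv2.minAreaRect((p*1000).astype(np.float32)))/1000
    e=[b[1]-b[0],b[2]-b[1]]; e.sort(key=np.linalg.norm)
    a=e[1]/np.linalg.norm(e[1]); a=a*np.sign(a[1])
    return b.mean(0),a,np.linalg.norm(e[0]),np.linalg.norm(e[1])
E
python3 - <<'E'
from h import *
import pickle
d=pickle.load(open('d1.pkl','rb')); r={}
for n,z in(('eight',.012),('six',.008),('four',.008)):
    r[n]=rect(d[n],(317,125),z,n=='eight',f'pics/c_{n}.png')
    print(n,r[n][0].round(4),np.degrees(np.arctan2(-r[n][1][0],r[n][1][1])).round(2),np.round(r[n][2:],4))
pickle.dump(r,open('r.pkl','wb'))
E
```

```text
eight [0.6082 0.2919] -5.39 [0.0506 0.1085]
six [ 0.4312 -0.1673] -20.27 [0.0524 0.0913]
four [ 0.451  -0.3572] 3.79 [0.0523 0.0706]
```

Dimensions match well (52x110, 52x92, 52x70). Picking and placing the six.

```bash
cat >> h.py <<'E'
H=.002
def yaw(a): return np.arctan2(-a[0],a[1])
def orient(th,phi=0): return (Ro.from_euler('z',th)*Ro.from_euler('x',phi+np.pi)).as_rotvec()
def pick(bot,c,a,off=0.):
    q=orient(yaw(a)); p=c+off*a
    bot.set_gripper(.85,15)
    bot.goto([*p,.06],q); bot.line_to([*p,H],max_speed=.06); bot.hold(.1)
    bot.set_gripper(.3,15); print('grip',bot.current_opening()*92)
    bot.line_to([*p,.12],max_speed=.12); bot.hold(.2)
    print('lift',bot.current_opening()*92,bot.current_contact_force(),bot.current_clock())
def place(bot,end,a,L,over,phi,zend,off=0.):
    """end: xy of supporting plate's free end (top edge); lower right edge comes to zend"""
    u=np.array([*a,0]); y=np.cos(phi)*u+[0,0,np.sin(phi)]; n=-np.sin(phi)*u+[0,0,np.cos(phi)]
    cen=np.array([*end,0])+u*(over-L/2)*np.cos(phi); cen[2]=zend+L/2*np.sin(phi)
    t=cen+y*off+n*H; q=orient(yaw(a),phi)
    bot.goto(t+[0,0,.1],q); bot.line_to(t+[0,0,.015],max_speed=.12); bot.line_to(t+[0,0,.0015],max_speed=.02); bot.hold(.3)
    f0=np.array(bot.current_contact_force()); print('target',t,f0)
    for dz in np.arange(.0012,-.0016,-.0003):
        bot.line_to(t+[0,0,dz],max_speed=.01); bot.hold(.1)
        f=np.array(bot.current_contact_force())-f0; print(round(dz*1e3,1),f.round(2))
        if f[2]>1.: break
    print(bot.current_ee_pos(),bot.current_clock())
def release(bot,w=.64):
    bot.set_gripper(w); bot.hold(.2)
    p=np.array(bot.current_ee_pos()); bot.line_to(p+[0,0,.04],max_speed=.06); bot.line_to(p+[0,0,.12],max_speed=.15)
    print('released',bot.current_clock())
E
python3 - <<'E'
from h import *
from workcell import bot
import pickle
r=pickle.load(open('r.pkl','rb'))
c8,a8,*_=r['eight']; c6,a6,*_=r['six']
pick(bot,c6,a6)
phi=np.arcsin(.008/(.092*2/3))
place(bot,c8-.055*a8,a8,.092,.092/3,phi,.004)
cv2.imwrite('pics/p1.png',np.vstack([bot.read_camera('wrist')['pixels'][:280],bot.read_camera('scene')['pixels'][130:280]]))
E
```

```text
grip 51.905237252732945
lift 51.69245693521024 [-0.33176478 -0.38229997  0.19476457] 8.825
target [0.60157939 0.22177548 0.01198291] [-0.35595756  0.23366058 -0.41510247]
1.2 [ 0.01 -0.24 -1.26]
0.9 [-0.45  0.15 -0.44]
0.6 [ 0.54 -0.36 -1.05]
0.3 [ 0.79 -0.34 -0.96]
0.0 [ 0.09 -1.18  0.92]
-0.3 [-1.31 -1.26  5.44]
[0.60170226 0.22180858 0.01205496] 14.4667
```

View pics/p1.png

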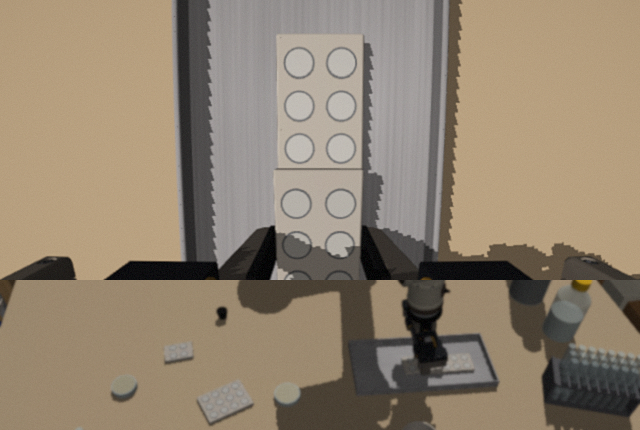

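Six touched at the predicted height, in line with the eight (seam at row 169; edges 275–363 both). Release and look.

Run:
```python
from h import *
from workcell import bot
import pickle
release(bot)
bot.goto([.605,.16,.16],[np.pi,0,0]); bot.hold(.15)
c=bot.read_camera('wrist'); pickle.dump(c,open('d2.pkl','wb')); print(bot.current_clock())
r=pickle.load(open('r.pkl','rb')); c8,a8,*_=r['eight']; n8=np.array([a8[1],-a8[0]])
v=c['pixels'].copy()
ok=lambda p,z:project(c,np.c_[p,z])
phi=np.arcsin(.008/(.092*2/3)); e=c8-.055*a8
P=[];
for s,z in((.055,.012),(-.055,.012)):
    for w in(-.026,.026): P.append([*(c8+s*a8+w*n8),z])
nz=.008*np.cos(phi); sh=-.008*np.sin(phi)
for s,z in((.092/3,.092*np.sin(phi)),(.092/3-.092,0)):
    for w in(-.026,.026): P.append([*(e+(s*np.cos(phi)+sh)*a8+w*n8),.004+z+nz])
for u in project(c,np.array(P)): cv2.circle(v,tuple(np.int32(u.round())),2,(0,0,255),-1)
cv2.imwrite('pics/p2.png',cv2.resize(v[:230,200:440],None,fx=2.5,fy=2.5,interpolation=cv2.INTER_CUBIC))
```

```text
released 16.5833
17.15
```

View pics/p2.png

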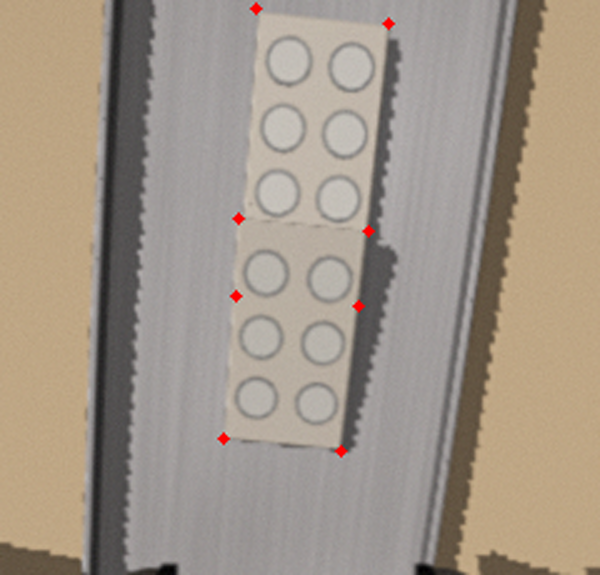

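The red marks (planned corners) coincide with the six's visible corners within ~1 mm: seam at row ~225, lower corners (226,438) and (341,448); the eight has not moved. Now the four.

Run:
```python
from h import *
from workcell import bot
import pickle
r=pickle.load(open('r.pkl','rb'))
c8,a8,*_=r['eight']; c4,a4,*_=r['four']
bot.goto([.5,-.1,.16],orient(yaw(a4)))
pick(bot,c4,a4,-.003)
L6=.092;phi=np.arcsin(.008/(L6*2/3))
e=c8-.055*a8+a8*(-L6*2/3*np.cos(phi)-.008*np.sin(phi))
L=.07;phi2=np.arcsin(.008*np.cos(phi)/(L*2/3))
place(bot,e,a8,L,L/3,phi2,.004,-.003)
cv2.imwrite('pics/p3.png',bot.read_camera('wrist')['pixels'][:280])
```

```text
grip 51.73332870665011
lift 51.817911658188436 [ 0.90885259  0.69028371 -0.78476257] 22.8583
target [0.59582816 0.16086357 0.01140975] [-0.05264669  0.68432702 -0.76856776]
1.2 [ 1.3  -0.88  0.16]
0.9 [ 0.28 -0.65 -0.05]
0.6 [-0.11 -0.73 -0.29]
0.3 [ 0.06 -1.07  0.08]
0.0 [-0.19 -1.71  0.33]
-0.3 [-2.02 -0.95  2.93]
[0.59592363 0.16087601 0.01136849] 28.8833
```

View pics/p3.png

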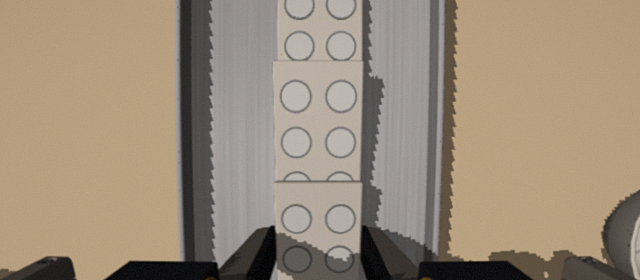

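Four is in contact at the planned height, in line (seams at rows 61 and 182, edges 275–362). Release, then check with wrist and side cameras.

Run:
```python
from h import *
from workcell import bot
import pickle
release(bot)
bot.goto([.6,.12,.17],[np.pi,0,0]); bot.hold(.15)
c=bot.read_camera('wrist'); s=bot.read_camera('side')
a=cv2.resize(c['pixels'][:230,220:420],None,fx=2.4,fy=2.4,interpolation=cv2.INTER_CUBIC)
u=project(s,[.6,.21,.01])[0].astype(int); print(u,bot.current_clock())
b=s['pixels'][u[1]-60:u[1]+60,u[0]-35:u[0]+35]; b=cv2.resize(b,(310,552),interpolation=cv2.INTER_CUBIC)
cv2.imwrite('pics/p4.png',np.hstack([a,b]))
```

```text
released 30.95
[290 152] 31.5333
```

View pics/p4.png

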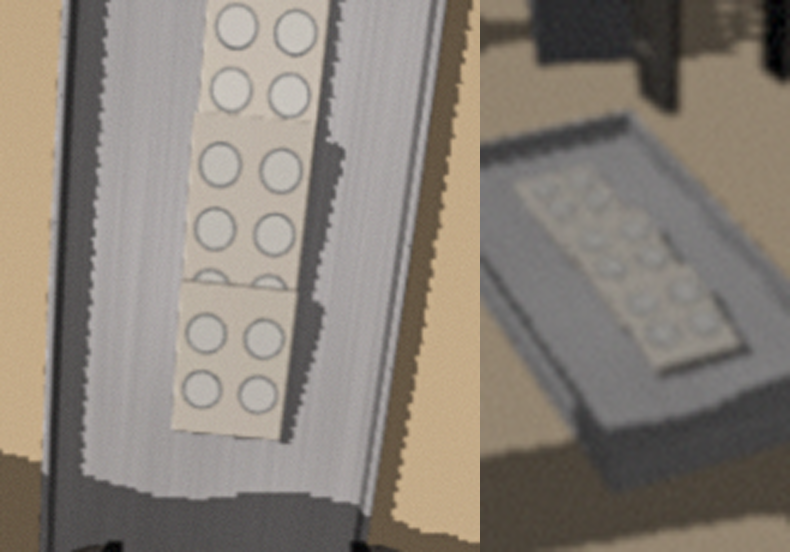

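Run:
```python
from h import *
from workcell import bot
import pickle
c=bot.read_camera('wrist')
r=pickle.load(open('r.pkl','rb')); c8,a8,*_=r['eight']
pts={'six left seam mid':(255,118,.0239),'four left seam mid':(239,285,.0239),'four right end mid':(228,436,.0119)}
for k,(u,v,z) in pts.items():
    d=toplane(c,[(220+u/2.4,v/2.4)],z)[0]-c8
    print(k,'s %.1f lateral %.1f'%(d@a8*1e3,(d@[a8[1],-a8[0]])*1e3))
p=np.arcsin(.008/(.092*2/3)); e=-55+(-61.33*np.cos(p)-8*np.sin(p)); q=np.arcsin(8*np.cos(p)/46.67)
print('plan',-55+30.67*np.cos(p)-8*np.sin(p), e+23.33*np.cos(q)-8*np.sin(q), e-46.67*np.cos(q)-8*np.sin(q), 'six right end',e)
```

```text
six left seam mid s -26.4 lateral 0.5
four left seam mid s -94.6 lateral 0.3
four right end mid s -164.0 lateral 1.8
plan -25.635495401921247 -95.21854106563322 -164.20020620034666 six right end -116.8495294098523
```

Everything is within 1 mm of plan along the row and under 2 mm across it. I'm handing it in.

Run:
```python
from workcell import bot
bot.job_done(); print(bot.current_clock())
```

```text
the job is handed in; nothing more can be done
the job is handed in; nothing more can be done
```

I laid the six-well plate on the free end of the eight-well plate, then the four-well plate on the six-well plate, and handed the job in at about 32 s on the robot's clock. I lowered each plate at its final slope until it touched, within about 0.3 mm of the predicted height and with 3–6 N of contact force, before opening the gripper. The gripper was well clear at hand-in.

- **Position along the row:** a last wrist-camera measurement put the plate ends within 1 mm of plan. The overlaps are about 30 mm for the six and 23 mm for the four, each about a third of the plate's own length.
- **Alignment:** the plates are in line to within about 2 mm. The largest offset measured was 1.8 mm, at the four's far end.
- **Slope:** both plates slope down to the tray floor in the wrist and side views.
- **Eight-well plate:** it showed no visible shift in the check after the six was placed. I did not re-measure it after placing the four, but the final pictures show nothing out of place.

None of my checks failed or disagreed.

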